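Grind the coffee mill empty

TASK

Grind the coffee mill through: turn its crank clockwise by the knob until the drag suddenly drops away and the brass pin in its lid sinks half-way, then stop within half a turn, before the pin goes all the way in, and let go. The coffee mill is the wider of the two steel hand mills; leave the crank of the slim spice mill alone.

Things in the scene. Friction and masses are not known exactly. Their poses are not given: they have to be found in the camera images.
- mill_axle (a point): Point on the coffee mill's vertical axle, mid-height of its crank arm, 146 mm above the worktop. The mill: steel cylinder 100 mm wide with a black band, on a 128 mm foot stuck to the worktop, lid at 115 mm. The flat steel arm (18 mm wide, 142 to 150 mm above the worktop) carries the knob 65 mm from the axle. The slim spice mill (54 mm wide, 174 mm high) stands over 0.25 m away.
- mill_knob (a point): Centre of the crank's upright black knob (diameter 22, height 48, centre at 176, top at 200 mm), 65 mm from the axle in any direction. It spins on its own pin, so fingers holding it from above can circle the axle without turning. It goes round clockwise from above, not back past its start. Drag at the knob is 5 to 8 N, falling at once to about 1 N somewhere from 1/2 to 1 1/2 turns on.
- pin (a joint): How far the brass pin in the mill's lid has sunk (m). Diameter 14 mm, 29 mm from the axle, opposite the knob's start; it does not go round. 0: stands 22 mm proud, still grinding. 0.010: 12 mm proud, dropped to as the drag drops away. 0.020: nearly flush, dropped to when cranked just over half a turn (3.3 rad) further. Only the crank moves it.
- spice_crank (a joint): Turn of the spice mill's crank from its start in rad, clockwise from above. It is to stay as it is.
Things that resemble listed ones, but are neither listed nor needed, are in the scene too. What is shaped like the part that bears mill_axle but green or purple is not meant.

How it is judged:
By the outcome, as a careful person would: the job done as asked, in the order asked, and still so for the second after the job is handed in, with the robot touching nothing.
It also fails if it takes over 72 s, if anything falls off the work surface, if the arm or the gripper's body presses on something with over 40 N, if the wrist force passes 120 N, or if a joint passes its speed limit or range.

ROBOT

A 6-joint arm with a two-finger parallel gripper is mounted at the origin on the work surface. World frame = base frame: x ahead of the robot, y to its left, z up, the work surface at z = 0. Lengths are in mm, angles in degrees, forces in N, time in s.
With the tool pointing down it reaches from about 350 to 875 mm from the base axis. Payload 15.5 kg.
Tool frame: the origin (TCP) lies between the finger pads; the fingertips stand 11 mm ahead of it and the grasp point (between the pads) lies 8 mm behind it (r.nose_length is the distance from the TCP to the fingertips, in mm); z points along the fingers, y is the line along which they close (so a half turn about z gives the same grasp; the last joint's range is limited). The gripper opens to 85 mm and grips with 20 to 120 N. Pads are 22 mm wide; open, the fingers measure 114 mm over their backs; the gripper's body (76 mm by 85 mm) begins 54 mm behind the grasp point. The pads swing forward as they close: fully open they stand 13 mm farther back than shut.
Start: joints at [60.59, 28.281, 77.091, -0, 74.628, -5.472], TCP at [253.59, 571.243, 242.277] pointing down, gripper open.
Joint ranges: [-166.48, 166.48], [-47.26, 123.95], [12.59, 153.08], [-70.14, 250.14], [6.76, 159.57], [-176.63, 176.63]. Speed limits (degrees/s): [108.29, 108.29, 147.25, 172.46, 172.46, 172.46].

INTERFACE

Orientations are given as a 3x3 rotation matrix whose columns are the frame's x, y, z axes.
In Python, from station import telemetry, cams, ticket, r gives the robot as it stands.
- The arm moves only by the tool move_arm, never from a script. Its argument "series" is a list of rows, each a list of 3 entries, a list of its own where there are three numbers: the turn, a rotation vector about the world's x, y, z in degrees, then the shift along the world's x, y, z in cm, then the finger opening in cm, from 0 to 8.54. In form: [[[wx, wy, wz], [x, y, z], claw], ...]. A call has exactly 8 rows; each row is the pose to reach, as a shift and turn from the pose commanded when the call began; what a row does not reach only later rows make up. A row lasts 1/12 s, in which the tool goes at most 41.7 mm and 7.16 degrees, less where a joint would pass 70% of its speed; a pose out of reach is approached as far as the arm can. A call with a gripper value outside its range is refused whole. The fingers move at their own pace and stop on an object; the grip force is fixed at half the most. Time passes only in rows, so rows that repeat a pose let the fingers close, or fill a call up. It gives the time, the measured TCP pose, the force, the opening and the grip force at its end, in the units of the state.
- telemetry.observe(): the state, without advancing time (a new reading comes with each control period).
- cams.read_camera(name): name is "scene" or "top" or "wrist"; returns the picture (400x640x3 uint8, blue, green, red); there is no depth.
- cams.calibration(name): a dict with "camera_matrix" (3x3 intrinsics, pixels), "k1" (the pictures are not rectified: a ray, as slopes to the right and down, at radius r is drawn at 1 + k1 r^2 times it, then the intrinsics apply), "camera_from_world" (4x4, takes a point from world to camera coordinates). Camera axes: x right, y down, z forward; pixel columns grow to the right and rows downward; lengths in mm; the calibration is good to about 2 mm. A picture is of the moment at which its call begins: read the wrist's pose just before it. calibration takes no time and is no camera call; for the wrist camera it gives the pose at the moment of the call.
- ticket.hand_in(): hands the job in; it is judged then, once.
The state is a dict: "t": time; "q": joint angles; "qd": joint speeds; "effort": joint torques, N m; "eef_pos": TCP position; "tcp_rot": TCP orientation; "ft_force": force on the tool from outside, world axes, zero at the start; "wrist_torque": the same for the moment, N m; "grip_width": opening from 0.0 (shut) to 1.0 (fully open); "gripper_force": force on a finger pad.
Only numpy, scipy, OpenCV 4.12 (cv2) and the standard library are available. Lean on these libraries where they do the work, as an engineer would, in place of code of your own. Each camera call takes 0.05 s, during which the arm holds its last target. There are 200 camera calls.

## Working session

There is one attempt and no reset: what is moved stays moved. The work goes in short steps, Python scripts to look and compute and a tool call to move; the robot and the scene stay as the last step left them, time stands still between calls to the robot, and variables do not carry over. Pictures are saved under pics/ and viewed, at most 10 in all, crops included, and the job is handed in when it is done.

Besides the shell and the picture viewer there is one more tool, called after "Emit:" as name([rows], argument=value, ...), one row to a line, values as JSON. move_arm: Moves the arm, as the interface text tells. Its arguments: {"type":"object","properties":{"series":{"type":"array","items":{"type":"array"}}},"required":["series"]}

```bash
mkdir -p pics; ls; python3 - <<'E'
from station import telemetry, cams, ticket, r
import cv2
for n in ("top","scene"):
    cv2.imwrite(f"pics/{n}0.png",cams.read_camera(n))
print(telemetry.observe())
E
```

```text
pics
{'t': 0.1, 'q': array([ 6.05909177e+01,  2.83125635e+01,  7.71223728e+01,  1.05178588e-04,
        7.46283781e+01, -5.47298039e+00]), 'qd': array([-0.01999882, -0.06399487, -0.12628177, -0.03712301, -0.05244225,
        0.05049189]), 'effort': array([ 1.25020724e-03, -8.83580232e+01, -3.84568834e+01, -1.99054402e-04,
        5.24247836e-03, -8.33139467e-06]), 'eef_pos': array([253.43430831, 570.98253596, 241.75356742]), 'tcp_rot': array([[-9.13998269e-01,  4.05717721e-01, -5.44164295e-04],
       [ 4.05718072e-01,  9.13997769e-01, -9.61773538e-04],
       [ 1.07156384e-04, -1.09983664e-03, -9.99999389e-01]]), 'ft_force': array([ 0.60358096,  0.11927123, -0.98723579]), 'wrist_torque': array([-0.02280548, -0.04298808,  0.08286735]), 'gripper_force': 0.0, 'grip_width': 1.0002788720408782}
```

View pics/top0.png

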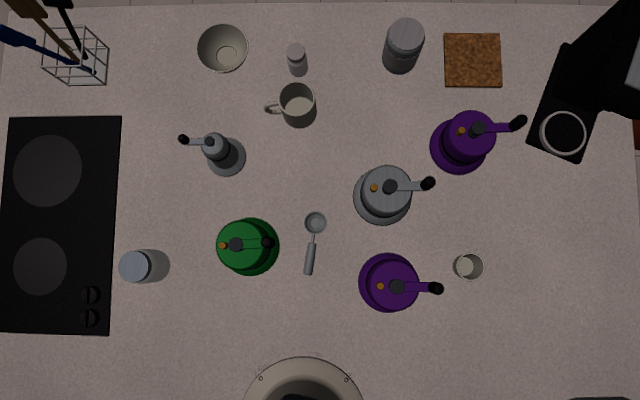

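View pics/scene0.png

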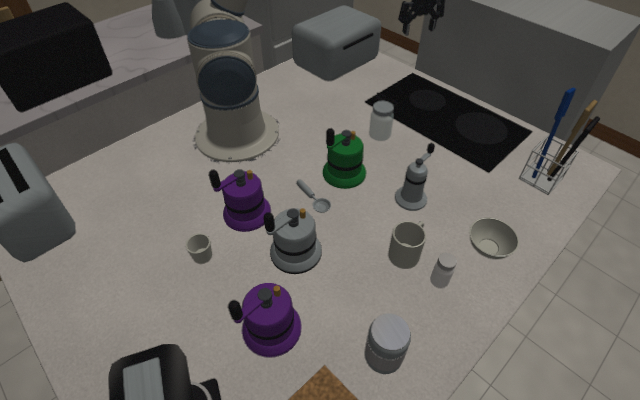

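The top view shows the steel coffee mill with its hub at about (390,187), knob at (429,183) and pin at (374,188). In the scene view its hub is at about (293,217), knob at (269,222) and pin at (302,213). The spice mill is far off at about (215,145) in the top view.

```bash
cat > h.py <<'E'
from station import telemetry, cams, ticket, r
import numpy as np, cv2
def cal(n):
    c=cams.calibration(n); K=np.array(c["camera_matrix"]);T=np.array(c["camera_from_world"]);k=c["k1"]
    return K,np.array([k,0,0,0,0.]),T
def proj(n,P,c=None):
    K,d,T=c or cal(n)
    return cv2.projectPoints(np.array(P,float).reshape(-1,1,3),cv2.Rodrigues(T[:3,:3])[0],T[:3,3],K,d)[0].reshape(-1,2)
def at(n,uv,z,c=None):
    K,d,T=c or cal(n)
    p=cv2.undistortPoints(np.array(uv,float).reshape(-1,1,2),K,d).reshape(-1,2)
    R=T[:3,:3]; o=-R.T@T[:3,3]; v=np.c_[p,np.ones(len(p))]@R
    return o+v*((z-o[2])/v[:,2])[:,None]
E
python3 - <<'E'
from h import *
np.set_printoptions(precision=1,suppress=True)
print(proj("top",[253,571,242]),proj("scene",[253,571,242]))
for n,uk,ua in (("top",(429,183),(390,187)),("scene",(269,216),(293,217))):
    print(n,at(n,[uk],200),at(n,[ua],155))
    i=cv2.imread(f"pics/{n}0.png"); u,v=ua
    cr=i[v-50:v+50,u-65:u+65]; cv2.imwrite(f"pics/{n}c.png",cv2.resize(cr,None,fx=6,fy=6,interpolation=cv2.INTER_CUBIC))
E
cd pics; python3 -c "
import cv2,numpy as np
cv2.imwrite('c.png',cv2.resize(np.hstack([cv2.imread('topc.png'),cv2.imread('scenec.png')]),(800,308)))"
```

```text
[[-34.1 307.1]] [[417.3  32.7]]
top [[ 478.7 -230.5  200. ]] [[ 478.5 -167.2  155. ]]
scene [[ 488.2 -233.7  200. ]] [[ 495.1 -177.   155. ]]
```

View pics/topc.png

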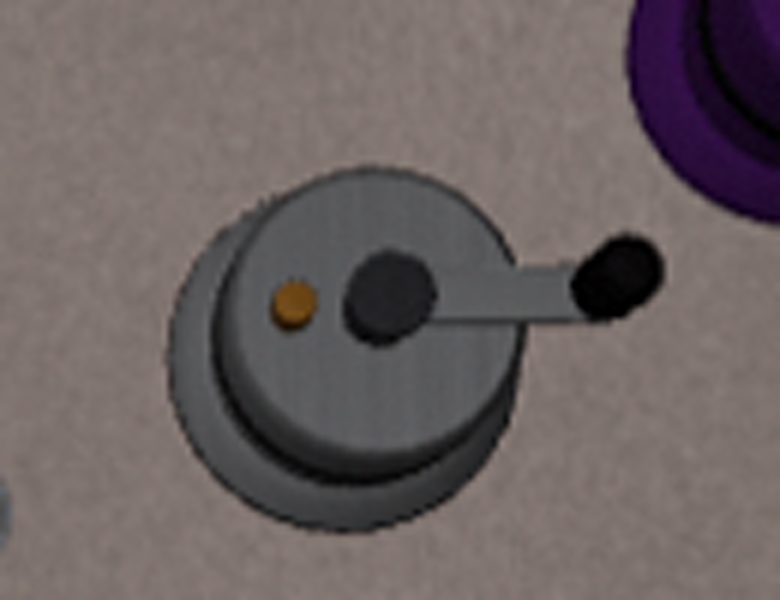

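View pics/scenec.png

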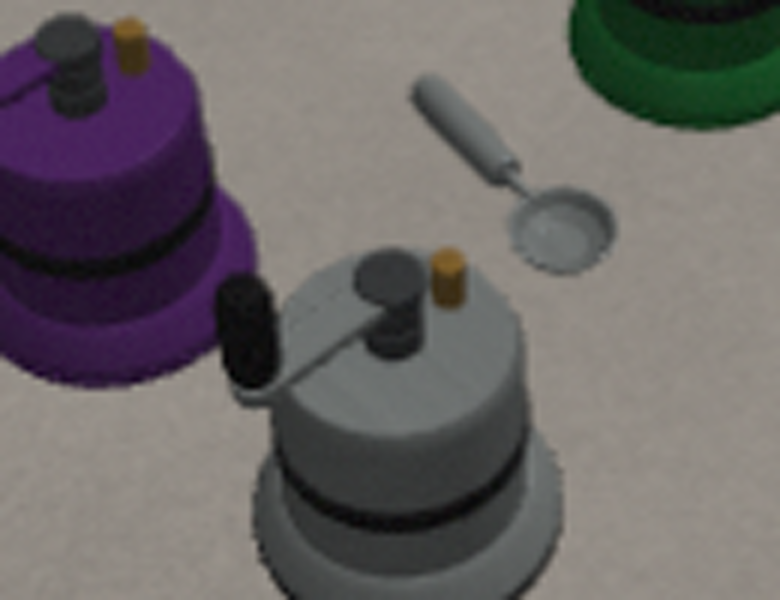

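The crops show, in full-image pixels, the knob top at (429.6,181.6) top and (268.1,213.9) scene, and the pin top at (373.8,186.6) top and (302.4,209.4) scene. The hub top is at (390.6,184.8) top and (292.7,213) scene. I'll fit the axle and crank angle to these.

```bash
python3 - <<'E'
from h import *
from scipy.optimize import least_squares
np.set_printoptions(precision=2,suppress=True)
C={n:cal(n) for n in("top","scene")}
O={"top":[(429.6,181.6),(373.8,186.6),(390.6,184.8)],"scene":[(268.1,213.9),(302.4,209.4),(292.7,213.)]}
def f(p):
    x,y,a,zh=p;u=np.array([np.cos(a),np.sin(a)]);c=np.array([x,y])
    P=[[*(c+65*u),200],[*(c-29*u),137],[x,y,zh]]
    return np.concatenate([(proj(n,P,C[n])-O[n]).ravel() for n in O])
s=least_squares(f,[480,-170,-1.57,165]);print(s.x,np.degrees(s.x[2]),s.fun)
x,y,a,_=s.x;print("knob",x+65*np.cos(a),y+65*np.sin(a))
# mills nearby (purple) hub positions
print(at("top",[(477,129),(397,287),(517,122),(436,289),(316,222)],160))
E
```

```text
[ 482.33 -167.38   -1.58  150.88] -90.28104958162534 [ 0.4  -0.44 -0.11 -0.25 -0.81  0.51 -0.51  0.11  0.08  0.47 -0.13 -0.33]
knob 482.0113007270389 -232.38276972334756
[[ 589.49 -332.37  160.  ]
 [ 294.42 -177.79  160.  ]
 [ 603.88 -409.41  160.  ]
 [ 291.2  -248.43  160.  ]
 [ 411.73  -29.8   160.  ]]
```

Emit:
move_arm([
  [[0,0,1],[0.95,-3.35,1.5],8.5],
  [[0,0,2],[1.9,-6.7,3.0],8.5],
  [[0,0,3],[2.85,-10.05,4.5],8.5],
  [[0,0,4],[3.8,-13.4,5.8],8.5],
  [[0,0,5],[4.75,-16.75,5.8],8.5],
  [[0,0,6],[5.7,-20.1,5.8],8.5],
  [[0,0,7],[6.65,-23.45,5.8],8.5],
  [[0,0,8],[7.6,-26.8,5.8],8.5],
])

```text
t: 0.77
eef_pos: [329.5, 301.6, 300.2]
tcp_rot: [[-0.962, 0.273, -0.0], [0.273, 0.962, -0.0], [0.0, -0.0, -1.0]]
ft_force: [0.2, 0.4, -0.3]
grip_width: 0.996
gripper_force: 0.0
```

Emit:
move_arm([
  [[0,0,1],[0.95,-3.35,0],8.5],
  [[0,0,2],[1.9,-6.7,0],8.5],
  [[0,0,3],[2.85,-10.05,0],8.5],
  [[0,0,4],[3.8,-13.4,0],8.5],
  [[0,0,5],[4.75,-16.75,0],8.5],
  [[0,0,6],[5.7,-20.1,0],8.5],
  [[0,0,7],[6.65,-23.45,0],8.5],
  [[0,0,8],[7.6,-26.8,0],8.5],
])

```text
t: 1.43
eef_pos: [405.5, 33.5, 300.3]
tcp_rot: [[-0.991, 0.137, -0.0], [0.137, 0.991, 0.0], [0.0, 0.0, -1.0]]
ft_force: [1.6, 1.1, -0.2]
grip_width: 0.997
gripper_force: 0.0
```

Emit:
move_arm([
  [[0,0,1],[0.95,-3.35,0],8.5],
  [[0,0,2],[1.9,-6.7,0],8.5],
  [[0,0,3],[2.85,-10.05,0],8.5],
  [[0,0,4],[3.8,-13.4,0],8.5],
  [[0,0,5],[4.75,-16.75,0],8.5],
  [[0,0,6],[5.7,-20.1,0],8.5],
  [[0,0,7],[6.65,-23.45,0],8.5],
  [[0,0,8],[7.6,-26.8,0],8.5],
])

```text
t: 2.1
eef_pos: [481.6, -234.5, 300.0]
tcp_rot: [[-1.0, -0.002, -0.0], [-0.002, 1.0, 0.0], [0.0, 0.0, -1.0]]
ft_force: [1.0, 0.0, 0.5]
grip_width: 0.991
gripper_force: 0.0
```

```bash
python3 - <<'E'
from h import *
np.set_printoptions(precision=1,suppress=True)
C=cal("wrist"); s=telemetry.observe(); im=cams.read_camera("wrist"); cv2.imwrite("pics/w1.png",im)
print(s["eef_pos"],s["q"])
a=(482.3,-167.4)
print(proj("wrist",[[482,-232.4,200],[*a,151],[482.3,-138.4,137]],C))
np.save("w1.npy",np.array([C[0],np.vstack([C[1][:3]]*3)*1.0],dtype=object),allow_pickle=True) if 0 else None
import pickle; pickle.dump(C,open("w1.pkl","wb"))
E
```

```text
[ 481.6 -234.5  300. ] [ -32.4   17.9   84.9    0.    77.2 -122.5]
[[322.8 200.8]
 [392.1 184.8]
 [418.7 181.1]]
```

View pics/w1.png

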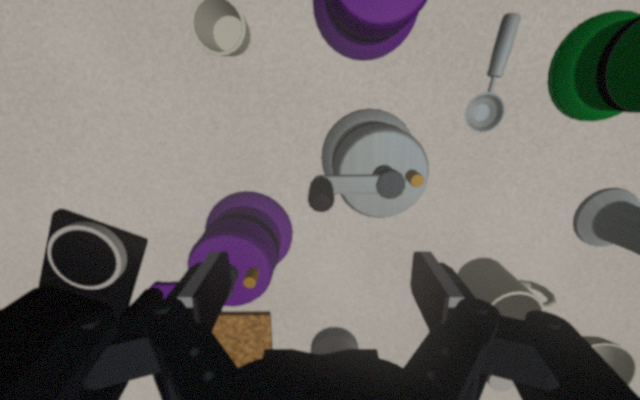

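The wrist view shows the steel mill's knob at about (321,198), hub at (390,182) and pin at (415,178), about 2 px from the predictions. I'll zoom in for a better estimate.

```bash
python3 - <<'E'
import cv2
i=cv2.imread("pics/w1.png")[140:220,300:430]; cv2.imwrite("pics/w1c.png",cv2.resize(i,None,fx=6,fy=6,interpolation=cv2.INTER_CUBIC))
E
```

```text
(no output)
```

View pics/w1c.png

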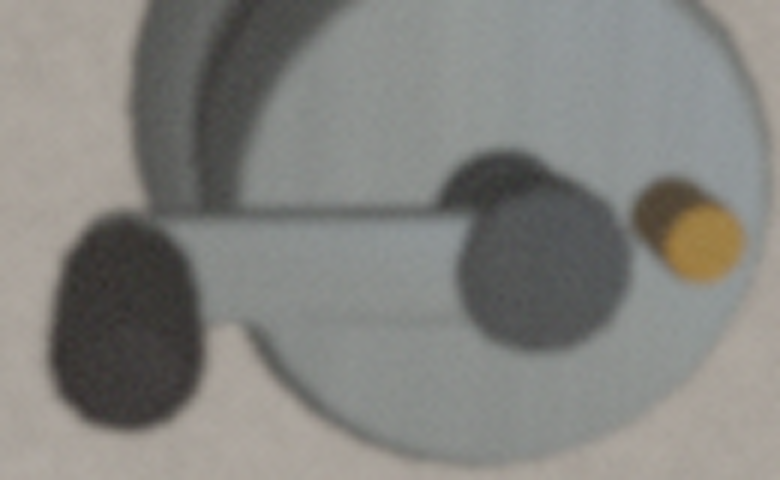

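Knob top is at (321.2,199.2), hub top at (390.8,184.7) and pin top at (417.5,180.3). I'll fit all three cameras together.

```bash
python3 - <<'E'
from h import *
import pickle
from scipy.optimize import least_squares
np.set_printoptions(precision=2,suppress=True)
C={n:cal(n) for n in("top","scene")}; C["wrist"]=pickle.load(open("w1.pkl","rb"))
O={"top":[(429.6,181.6),(373.8,186.6),(390.6,184.8)],"scene":[(268.1,213.9),(302.4,209.4),(292.7,213.)],"wrist":[(321.2,199.2),(417.5,180.3),(390.8,184.7)]}
def f(p,ns=O):
    x,y,a,zh=p;u=np.array([np.cos(a),np.sin(a)]);c=np.array([x,y])
    P=[[*(c+65*u),200],[*(c-29*u),137],[x,y,zh]]
    return np.concatenate([(proj(n,P,C[n])-O[n]).ravel() for n in ns])
for ns in (["top","scene","wrist"],["wrist"]):
    s=least_squares(f,[480,-170,-1.57,155],args=(ns,));print(s.x,np.degrees(s.x[2]),s.fun)
    x,y,a,_=s.x;print("knob",x+65*np.cos(a),y+65*np.sin(a))
E
```

```text
[ 481.85 -168.28   -1.58  151.03] -90.63000482267402 [ 0.92  0.05  0.36 -0.09 -0.32  0.75 -1.11  0.1  -0.3   0.61 -0.57 -0.27
  0.45  0.54  0.35  0.64  0.39 -0.35]
knob 481.13848997640565 -233.28048595816566
[ 481.43 -168.78   -1.58  152.87] -90.59405879614256 [-0.18  0.08 -0.12  0.2   0.33 -0.27]
knob 480.7571176018107 -233.77263174279193
```

Emit:
move_arm([
  [[0,0,0],[0,0.05,-2.5],8.5],
  [[0,0,0],[0,0.1,-5],8.5],
  [[0,0,0],[-0.05,0.1,-7.5],8.5],
  [[0,0,0],[-0.05,0.1,-9.5],8.5],
  [[0,0,0],[-0.05,0.1,-11],8.5],
  [[0,0,0],[-0.05,0.1,-12],8.5],
  [[0,0,0],[-0.05,0.1,-12.5],8.5],
  [[0,0,0],[-0.05,0.1,-12.5],8.5],
])

```text
t: 2.82
eef_pos: [480.8, -231.5, 174.6]
tcp_rot: [[-1.0, -0.001, -0.001], [-0.001, 1.0, 0.001], [0.001, 0.001, -1.0]]
ft_force: [1.0, 0.6, -0.1]
grip_width: 0.997
gripper_force: 0.0
```

Emit:
move_arm([
  [[0,0,0],[0,-0.16,0],8.5],
  [[0,0,0],[0,-0.16,0],6],
  [[0,0,0],[0,-0.16,0],4],
  [[0,0,0],[0,-0.16,0],3],
  [[0,0,0],[0,-0.16,0],1.5],
  [[0,0,0],[0,-0.16,0],1.5],
  [[0,0,0],[0,-0.16,0],1.5],
  [[0,0,0],[0,-0.16,0],1.5],
])

```text
t: 3.48
eef_pos: [481.3, -234.0, 175.8]
tcp_rot: [[-1.0, -0.001, 0.001], [-0.001, 1.0, -0.001], [-0.001, -0.001, -1.0]]
ft_force: [-1.4, -4.0, 6.3]
grip_width: 0.233
gripper_force: 58.5
```

Emit:
move_arm([
  [[0,0,0],[-0.57,0.02,0],1.5],
  [[0,0,0],[-1.13,0.1,0],1.5],
  [[0,0,0],[-1.68,0.22,0],1.5],
  [[0,0,0],[-2.22,0.39,0],1.5],
  [[0,0,0],[-2.75,0.61,0],1.5],
  [[0,0,0],[-3.25,0.87,0],1.5],
  [[0,0,0],[-3.73,1.17,0],1.5],
  [[0,0,0],[-4.18,1.52,0],1.5],
])

```text
t: 4.15
eef_pos: [439.8, -219.6, 175.9]
tcp_rot: [[-1.0, -0.001, 0.002], [-0.001, 1.0, -0.003], [-0.002, -0.003, -1.0]]
ft_force: [1.1, -12.0, 1.5]
grip_width: 0.233
gripper_force: 58.8
```

```bash
cat > arc.py <<'E'
import sys,numpy as np
cx,cy,x,y,f=map(float,sys.argv[1:6]); step=float(sys.argv[6]); n=int(sys.argv[7])
for k in range(n):
    F=np.radians(f+step*np.arange(1,9)); p=np.c_[cx-65*np.sin(F),cy-65*np.cos(F)]
    d=np.round((p-[x,y])/10,2); f+=step*8; print("to",f,d.tolist()); x,y=x+10*d[-1,0],y+10*d[-1,1]; print("cmd",round(x,2),round(y,2))
E
python3 arc.py 480.6 -169.1 439.3 -218.16 40 6.25 3
```

```text
to 90.0 [[-0.57, 0.41], [-1.03, 0.95], [-1.43, 1.53], [-1.76, 2.16], [-2.03, 2.82], [-2.22, 3.5], [-2.33, 4.2], [-2.37, 4.91]]
cmd 415.6 -169.06
to 140.0 [[0.04, 0.7], [0.15, 1.4], [0.34, 2.09], [0.61, 2.74], [0.94, 3.37], [1.34, 3.95], [1.8, 4.49], [2.32, 4.98]]
cmd 438.8 -119.26
to 190.0 [[0.57, 0.42], [1.18, 0.78], [1.82, 1.07], [2.5, 1.29], [3.19, 1.44], [3.9, 1.51], [4.61, 1.5], [5.31, 1.42]]
cmd 491.9 -105.06
```

Emit:
move_arm([
  [[0,0,0],[-0.57,0.41,0],1.5],
  [[0,0,0],[-1.03,0.95,0],1.5],
  [[0,0,0],[-1.43,1.53,0],1.5],
  [[0,0,0],[-1.76,2.16,0],1.5],
  [[0,0,0],[-2.03,2.82,0],1.5],
  [[0,0,0],[-2.22,3.5,0],1.5],
  [[0,0,0],[-2.33,4.2,0],1.5],
  [[0,0,0],[-2.37,4.91,0],1.5],
])

```text
t: 4.82
eef_pos: [415.1, -169.5, 175.7]
tcp_rot: [[-1.0, -0.001, 0.0], [-0.001, 1.0, -0.002], [-0.0, -0.002, -1.0]]
ft_force: [-4.3, -8.4, 7.1]
grip_width: 0.236
gripper_force: 59.5
```

Emit:
move_arm([
  [[0,0,0],[0.02,0.7,0],1.5],
  [[0,0,0],[0.12,1.4,0],1.5],
  [[0,0,0],[0.31,2.09,0],1.5],
  [[0,0,0],[0.57,2.74,0],1.5],
  [[0,0,0],[0.9,3.37,0],1.5],
  [[0,0,0],[1.3,3.95,0],1.5],
  [[0,0,0],[1.76,4.49,0],1.5],
  [[0,0,0],[2.28,4.98,0],1.5],
])

```text
t: 5.48
eef_pos: [437.9, -119.3, 175.6]
tcp_rot: [[-1.0, -0.001, -0.001], [-0.001, 1.0, -0.001], [0.001, -0.001, -1.0]]
ft_force: [-5.4, -6.8, 8.3]
grip_width: 0.238
gripper_force: 59.7
```

Emit:
move_arm([
  [[0,0,0],[0.57,0.42,0],1.5],
  [[0,0,0],[1.18,0.78,0],1.5],
  [[0,0,0],[1.82,1.07,0],1.5],
  [[0,0,0],[2.5,1.29,0],1.5],
  [[0,0,0],[3.19,1.44,0],1.5],
  [[0,0,0],[3.9,1.51,0],1.5],
  [[0,0,0],[4.61,1.5,0],1.5],
  [[0,0,0],[5.31,1.42,0],1.5],
])

```text
t: 6.15
eef_pos: [490.7, -104.8, 175.6]
tcp_rot: [[-1.0, -0.001, -0.002], [-0.001, 1.0, 0.0], [0.002, 0.0, -1.0]]
ft_force: [-8.8, 0.2, 11.9]
grip_width: 0.237
gripper_force: 60.2
```

```bash
python3 arc.py 480.3 -169.1 491.5 -105.06 190 6.25 7
```

```text
to 240.0 [[0.7, -0.16], [1.37, -0.4], [2.01, -0.71], [2.61, -1.08], [3.17, -1.52], [3.67, -2.01], [4.12, -2.56], [4.51, -3.15]]
cmd 536.6 -136.56
to 290.0 [[0.32, -0.64], [0.57, -1.3], [0.75, -1.99], [0.85, -2.69], [0.87, -3.4], [0.81, -4.1], [0.68, -4.8], [0.48, -5.48]]
cmd 541.4 -191.36
to 340.0 [[-0.28, -0.65], [-0.63, -1.27], [-1.04, -1.84], [-1.51, -2.37], [-2.04, -2.84], [-2.62, -3.26], [-3.24, -3.6], [-3.89, -3.88]]
cmd 502.5 -230.16
to 390.0 [[-0.68, -0.21], [-1.37, -0.34], [-2.08, -0.39], [-2.79, -0.37], [-3.49, -0.27], [-4.17, -0.09], [-4.84, 0.16], [-5.47, 0.48]]
cmd 447.8 -225.36
to 440.0 [[-0.59, 0.38], [-1.14, 0.83], [-1.64, 1.34], [-2.07, 1.9], [-2.45, 2.5], [-2.76, 3.14], [-2.99, 3.81], [-3.15, 4.5]]
cmd 416.3 -180.36
to 490.0 [[-0.09, 0.7], [-0.09, 1.41], [-0.02, 2.11], [0.12, 2.81], [0.34, 3.48], [0.63, 4.13], [1.0, 4.74], [1.42, 5.3]]
cmd 430.5 -127.36
to 540.0 [[0.49, 0.52], [1.02, 0.98], [1.61, 1.38], [2.23, 1.72], [2.89, 1.98], [3.57, 2.17], [4.27, 2.29], [4.98, 2.33]]
cmd 480.3 -104.06
```

Emit:
move_arm([
  [[0,0,0],[0.7,-0.16,0],1.5],
  [[0,0,0],[1.37,-0.4,0],1.5],
  [[0,0,0],[2.01,-0.71,0],1.5],
  [[0,0,0],[2.61,-1.08,0],1.5],
  [[0,0,0],[3.17,-1.52,0],1.5],
  [[0,0,0],[3.67,-2.01,0],1.5],
  [[0,0,0],[4.12,-2.56,0],1.5],
  [[0,0,0],[4.51,-3.15,0],1.5],
])

```text
t: 6.82
eef_pos: [536.1, -136.0, 175.6]
tcp_rot: [[-1.0, -0.001, -0.001], [-0.001, 1.0, 0.001], [0.001, 0.001, -1.0]]
ft_force: [-4.9, 6.2, 10.8]
grip_width: 0.235
gripper_force: 60.1
```

Emit:
move_arm([
  [[0,0,0],[0.32,-0.64,0],1.5],
  [[0,0,0],[0.57,-1.3,0],1.5],
  [[0,0,0],[0.75,-1.99,0],1.5],
  [[0,0,0],[0.85,-2.69,0],1.5],
  [[0,0,0],[0.87,-3.4,0],1.5],
  [[0,0,0],[0.81,-4.1,0],1.5],
  [[0,0,0],[0.68,-4.8,0],1.5],
  [[0,0,0],[0.48,-5.48,0],1.5],
])

```text
t: 7.48
eef_pos: [541.4, -191.5, 175.7]
tcp_rot: [[-1.0, -0.001, 0.001], [-0.001, 1.0, 0.0], [-0.001, 0.0, -1.0]]
ft_force: [-1.0, 0.8, 7.1]
grip_width: 0.24
gripper_force: 59.7
```

Drag has fallen from about 8 N to about 0.4 N. I'll check the pin before letting go.

```bash
python3 - <<'E'
from h import *
i=cams.read_camera("scene"); j=cams.read_camera("top")
for z in (115,117,127,137): print(z,proj("scene",[480.6,-140,z]),proj("top",[480.6,-140,z]))
a=i[177:257,238:348]; b=j[147:227,335:445]; o=cv2.imread("pics/scene0.png")[177:257,238:348]
cv2.imwrite("pics/chk.png",cv2.resize(np.hstack([a,o]),None,fx=3.6,fy=3.6,interpolation=cv2.INTER_CUBIC))
cv2.imwrite("pics/chkt.png",cv2.resize(b,None,fx=6,fy=6))
E
```

```text
115 [[301.75182641 215.92569517]] [[373.52965827 189.09753919]]
117 [[301.72079621 215.37697561]] [[373.61928098 188.9397737 ]]
127 [[301.56424005 212.6075963 ]] [[374.07360097 188.14000059]]
137 [[301.40530444 209.79453111]] [[374.53853021 187.3215161 ]]
```

View pics/chk.png

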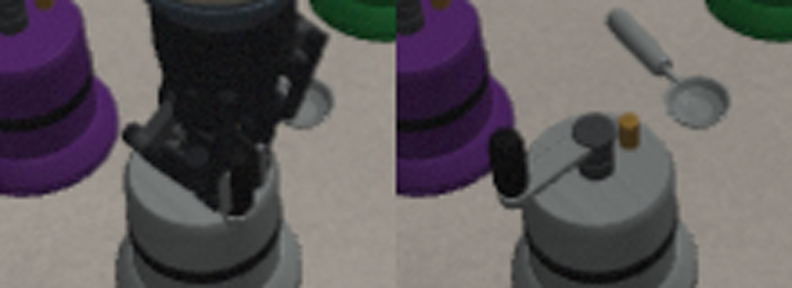

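The gripper hides the pin. I'll release, rise clear and look.

Emit:
move_arm([
  [[0,0,0],[0,0,0],3],
  [[0,0,0],[0,0,0],5],
  [[0,0,0],[0,0,0],8.5],
  [[0,0,0],[0,0,0],8.5],
  [[0,0,0],[0,0,0],8.5],
  [[0,0,0],[0,0,0],8.5],
  [[0,0,0],[0,0,0],8.5],
  [[0,0,0],[0,0,0],8.5],
])

```text
t: 8.25
eef_pos: [541.4, -191.3, 175.3]
tcp_rot: [[-1.0, -0.001, -0.0], [-0.001, 1.0, -0.0], [0.0, -0.0, -1.0]]
ft_force: [-0.9, -0.2, 0.0]
grip_width: 0.99
gripper_force: 0.0
```

Emit:
move_arm([
  [[0,0,0],[0,0,0.7],8.5],
  [[0,0,0],[0,0,2],8.5],
  [[0,0,0],[0,0,4],8.5],
  [[0,0,0],[0,0,6],8.5],
  [[0,0,0],[0,0,8],8.5],
  [[0,0,0],[0,0,10],8.5],
  [[0,0,0],[0,0,12],8.5],
  [[0,0,0],[0,0,13],8.5],
])

```text
t: 8.92
eef_pos: [542.0, -191.6, 308.2]
tcp_rot: [[-1.0, -0.001, 0.003], [-0.001, 1.0, -0.001], [-0.003, -0.001, -1.0]]
ft_force: [0.8, -0.1, 0.2]
grip_width: 0.996
gripper_force: 0.0
```

Emit:
move_arm([
  [[0,0,0],[-0.5,2.5,0],8.5],
  [[0,0,0],[-1,5.5,0],8.5],
  [[0,0,0],[-1.5,8.5,0],8.5],
  [[0,0,0],[-2,11.5,0],8.5],
  [[0,0,0],[-2.5,14.5,0],8.5],
  [[0,0,0],[-3,17.5,0],8.5],
  [[0,0,0],[-3.5,20.5,0],8.5],
  [[0,0,0],[-4,23,0],8.5],
])

```text
t: 9.58
eef_pos: [500.7, 40.4, 305.3]
tcp_rot: [[-1.0, -0.001, -0.0], [-0.001, 1.0, 0.0], [0.0, 0.0, -1.0]]
ft_force: [0.2, 0.2, 0.1]
grip_width: 0.995
gripper_force: 0.0
```

```bash
python3 - <<'E'
from h import *
i=cams.read_camera("scene"); j=cams.read_camera("top"); w=cams.read_camera("wrist")
print(proj("wrist",[480.6,-169,150]))
o=cv2.imread("pics/scene0.png")[177:257,238:348]
R=lambda m:cv2.resize(m,None,fx=3.6,fy=3.6,interpolation=cv2.INTER_CUBIC)
a=np.hstack([R(i[177:257,238:348]),R(o)]); b=np.hstack([R(j[147:227,335:445]),R(w[:80,:110])])
cv2.imwrite("pics/chk2.png",np.vstack([a,b]))
cv2.imwrite("pics/w2.png",w)
E
```

```text
[[ 93.39084844 159.80411006]]
```

View pics/chk2.png

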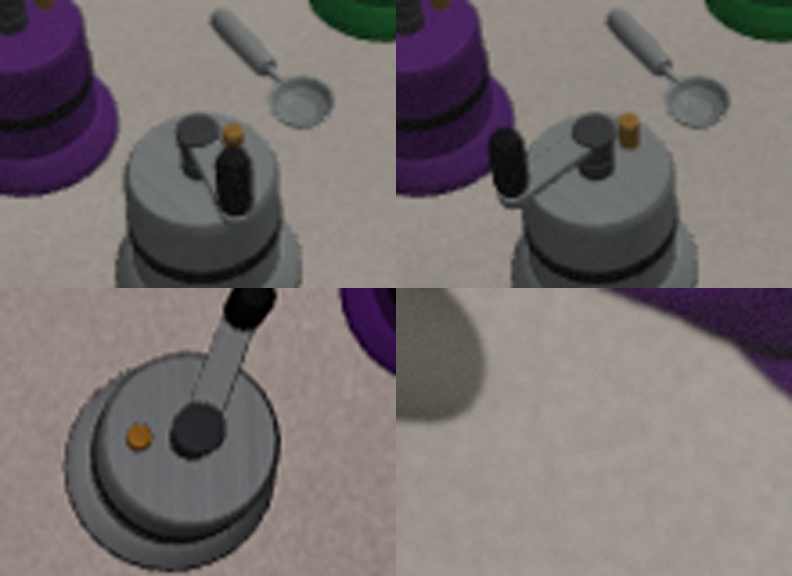

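The pin top in the scene view has dropped about 2.9 px. A 10 mm drop predicts 2.8 px, so it is half-way in. The crank stands at about 290°, the fingers are clear, and the spice mill has not been touched.

```bash
python3 -c "
from station import ticket
print(ticket.hand_in())"
```

```text
the job is handed in; nothing more can be done
None
```

I cranked the coffee mill clockwise about 290°; the drag dropped between 240° and 290°, the pin sits half-way in, the knob is released, the spice mill was left alone, and the job is handed in at about 10 s.

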